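Shut off one line of a valve bank and take its filter out

TASK

One of the four lines on the valve bank has a white filter on its port. Turn that line's knob clockwise until you feel the valve close and leave it snug, without forcing it; only then lift the filter off its port and stand it upright in the tray. Do not brush the other three knobs, and leave the bottle, beaker and jar where they are.

Things in the scene. Friction and masses are not known exactly. Their poses are not given: they have to be found in the camera images.
- manifold: grey block 170 x 280 x 25 mm fixed to the bench; origin: centre of its underside, x from knobs to ports, y along the row. On it 4 aluminium valve modules 160 x 62 x 20 mm side by side along y, 66 mm pitch, tops 45 mm above the bench. Each has a black knob 40 mm to the -x side of its middle and a port 40 mm to the +x side
- knob_t: black knob of the valve whose port holds the filter (any of the 4 places). Origin on its axis, under its round skirt (radius 21, 8 mm tall), 51 mm above the bench; z up. On it an upright grip bar 40 mm long (knob x), 14 thick (y), top 38 mm above origin; grip across the 14 mm, TCP 31 mm above origin. At the start its x is 0 to 0.3 rad clockwise of manifold x. Next knobs' axes are 66 mm away
- seat_t: hidden seat in the valve under knob_t; origin on the knob's axis, 48 mm above the bench; its pose does not tell the closing angle. Knob closes clockwise from above, meeting the seat after 0.6 to 1.5 rad: only feel tells. Packing drags 0.08 N m and holds it where left; on the seat torque climbs 0.035 N m per 0.01 rad. Snug: a rise of 0.12 to 0.28 N m over the running torque; 0.32 crushes it
- filter: white plastic in-line filter housing, loose, 40 g: a round foot 26 mm across and 16 mm tall with a 12 mm bore, above it a disc 35 mm across from 16 to 32 mm height, on top a barb 8 mm across up to 40 mm. Origin at the centre of its underside, z up. It stands over a nipple 8 mm across and 14 mm tall on the port of its valve, and lifts straight off without resistance
- port_t (a point): the port under the filter: foot of the nipple, on the module's top, 45 mm above the bench, 80 mm from the axis of knob_t along the manifold's x. The other ports have steel plugs 18 mm across and 8 mm tall
- tray: empty white open tray 120 x 120 x 22 mm, fixed, walls and floor 4 mm thick; origin at the centre of its underside. Stands left or right of the manifold
- reagent: amber bottle 56 mm across, 110 mm tall, loose bystander; origin at the centre of its underside
- beaker: glass beaker 68 mm across, 85 mm tall, loose bystander; origin at the centre of its underside
- pot: white jar 48 mm across, 50 mm tall, loose bystander; origin at the centre of its underside
- knob_a: knob of one of the three other valves, same shape and size as knob_t; origin on its axis at the underside of its skirt, 51 mm above the bench, its bar (40 mm long along its x) at any angle. Must not be touched
- knob_b: knob of one of the three other valves, same shape and size as knob_t; origin on its axis at the underside of its skirt, 51 mm above the bench, its bar (40 mm long along its x) at any angle. Must not be touched
- knob_c: knob of one of the three other valves, same shape and size as knob_t; origin on its axis at the underside of its skirt, 51 mm above the bench, its bar (40 mm long along its x) at any angle. Must not be touched
Things that resemble listed ones, but are neither listed nor needed, are in the scene too. Of the things that look like the tray, the middle-sized one is meant.

How it is judged:
On the way, in this order (a step that is already met when the one before it is completed fails the run):
1. the knob is turned onto its seat and nipped up snug (at least 5 N on the stop inside, 0.1 N m beyond the packing's drag) with the filter still on its port (contact force between knob_t and seat_t above 5 N and distance between filter and port_t below 0.008 m), for 0.2 s.
2. then the filter is lifted off its port (distance between filter and port_t above 0.03 m), for 0.1 s.
At the end, for the whole second after the job is handed in: The filter stands upright (within about 9 degrees) and at rest on the tray's floor (its origin within 10 mm of the tray's underside height and within the tray's walls); the knob rests, still bearing on its seat (over 0.5 N on the stop) (x of filter in the frame of tray between -0.056 and 0.056 m and y of filter in the frame of tray between -0.056 and 0.056 m and z of filter in the frame of tray below 0.01 m and angle between filter's own z axis and vertical below 0.15 rad and linear speed of filter below 0.02 m/s and contact force between knob_t and seat_t above 0.5 N and angular speed of knob_t below 0.05 rad/s); the robot touches nothing.
It fails at once if the valve is forced: over 16 N on the stop inside, 0.32 N m beyond the packing's drag (contact force between knob_t and seat_t above 16 N).
It fails at once if one of the other knobs is brushed (over 0.5 N) (contact force between any of knob_a, knob_b, knob_c and anything else above 0.5 N).
It fails at once if the bottle, beaker or jar is moved by more than 15 mm (distance of any of reagent, beaker, pot from where it was at the start of the episode above 0.015 m).
It also fails if it takes over 72 s, if anything falls off the work surface, if the arm or the gripper's body presses on something with over 40 N, if the wrist force passes 120 N, or if a joint passes its speed limit or range.

ROBOT

A 6-joint arm with a two-finger parallel gripper is mounted at the origin on the work surface. World frame = base frame: x ahead of the robot, y to its left, z up, the work surface at z = 0. Lengths are in m, angles in rad, forces in N, time in s.
With the tool pointing down it reaches from about 0.35 to 1 m from the base axis. Payload 7.1 kg.
Tool frame: the origin (TCP) lies between the finger pads, 19 mm behind the fingertips; this is the grasp point; z points along the fingers, y is the line along which they close (so a half turn about z gives the same grasp; the last joint's range is limited). The gripper opens to 85 mm and grips with 20 to 120 N. Pads are 22 mm wide; open, the fingers measure 114 mm over their backs; the gripper's body (76 mm by 85 mm) begins 54 mm behind the grasp point. The pads swing forward as they close: fully open they stand 13 mm farther back than shut.
Start: joints at [-1.264, 0.423, 1.63, -0, 1.089, -0.019], TCP at [0.2, -0.592, 0.25] pointing down, gripper open.
Joint ranges: [-3, 3], [-0.9, 2.11], [0.09, 2.58], [-1.31, 4.45], [0.11, 2.69], [-2.54, 2.54]. Speed limits (rad/s): [2.39, 2.39, 3.01, 3.14, 3.14, 3.14].

INTERFACE

Orientations are given as a unit quaternion [x, y, z, w].
In Python, from rig import r gives the robot as it stands.
- The arm moves only by the tool step_arm, never from a script. Its argument "deltas" is a list of rows, each an object of numbers: "jaw": the finger opening in mm, from 0 to 85.4; "tx", "ty", "tz": the shift along the world's x, y, z in units of 30 mm (1.0 is 30 mm); "wx", "wy", "wz": the turn, a rotation vector about the world's x, y, z in units of 8 degrees (1.0 is 8 degrees). A call has exactly 10 rows; each row shifts and turns the commanded pose from where the row before left it; what a row does not reach is not made up. A row lasts 1/10 s, in which the tool goes at most 50 mm and 8.59 degrees, less where a joint would pass 70% of its speed; a pose out of reach is approached as far as the arm can. A call is refused whole if a number of a shift passes 1 or a number of a turn 1, either way. A call with a gripper value outside its range is refused whole. The fingers move at their own pace and stop on an object; the grip force is fixed at half the most. Time passes only in rows, so rows that do not move let the fingers close, or fill a call up. It gives the time, the measured TCP pose, the force, the opening and the grip force at its end, in the units of the state.
- r.get_state(): the state, without advancing time (a new reading comes with each control period).
- r.camera(name): name is "side" or "top" or "wrist"; returns the picture (480x640x3 uint8, red, green, blue); there is no depth.
- r.camera_info(name): a dict with "fov_y" (degrees; the focal length in pixels is half the picture's height over the tangent of half this angle, whatever the lens; pixels are square), "cx", "cy" (the principal point, pixels), "k1" (the pictures are not rectified: a ray, as slopes to the right and down, at radius r is drawn at 1 + k1 r^2 times it, then the intrinsics apply), "T" (4x4, takes a point from camera to world coordinates). Camera axes: x right, y down, z forward; pixel columns grow to the right and rows downward; lengths in m; the calibration is good to about 2 mm. A picture is of the moment at which its call begins: read the wrist's pose just before it. camera_info takes no time and is no camera call; for the wrist camera it gives the pose at the moment of the call.
- r.close_job(): hands the job in; it is judged then, once.
The state is a dict: "time": time; "joint_positions": joint angles; "qd": joint speeds; "effort": joint torques, N m; "position": TCP position; "tool_rot": TCP orientation; "wrist_force": force on the tool from outside, world axes, zero at the start; "moment": the same for the moment, N m; "finger_gap": finger opening in m; "grip_force": force on a finger pad.
Only numpy, scipy, OpenCV 4.12 (cv2) and the standard library are available. Lean on these libraries where they do the work, as an engineer would, in place of code of your own. Each camera call takes 0.05 s, during which the arm holds its last target. There are 200 camera calls.

## Working session

There is one attempt and no reset: what is moved stays moved. The work goes in short steps, Python scripts to look and compute and a tool call to move; the robot and the scene stay as the last step left them, time stands still between calls to the robot, and variables do not carry over. Pictures are saved under pics/ and viewed, at most 10 in all, crops included, and the job is handed in when it is done.

Besides the shell and the picture viewer there is one more tool, called as name([rows], argument=value, ...), one row to a line, values as JSON. step_arm: Moves the arm, as the interface text tells. Its arguments: {"type":"object","properties":{"deltas":{"type":"array"}},"required":["deltas"]}

```bash
mkdir -p pics; cat > h.py <<'E'
import numpy as np, cv2
from rig import r
def ray(info,u,v,H=480):
    f=H/2/np.tan(np.radians(info['fov_y'])/2)
    d=np.array([(u-info['cx'])/f,(v-info['cy'])/f]); s=d.copy()
    for _ in range(30): s=d/(1+info['k1']*(s@s))
    T=np.array(info['T']); return T[:3,3],T[:3,:3]@np.array([s[0],s[1],1])
def at(info,u,v,z):
    o,d=ray(info,u,v); return o+d*(z-o[2])/d[2]
def proj(info,p):
    f=240/np.tan(np.radians(info['fov_y'])/2); T=np.array(info['T'])
    c=T[:3,:3].T@(np.array(p)-T[:3,3]); s=c[:2]/c[2]; s=s*(1+info['k1']*(s@s))
    return s*f+[info['cx'],info['cy']]
def save(name,fn):
    im=r.camera(name); cv2.imwrite('pics/'+fn,im[:,:,::-1]); return im
E
python3 - <<'E'
from h import *
for n in ['top','side','wrist']:
    i=r.camera_info(n); print(n,i['fov_y'],i['cx'],i['cy'],i['k1'],np.round(i['T'],3).tolist())
    save(n,n+'0.png')
s=r.get_state(); print(s)
E
```

```text
top 47.31180092463527 311.721939241137 239.05971250733245 -0.018851159514400247 [[-0.014, -0.992, 0.129, 0.309], [-1.0, 0.016, 0.008, 0.078], [-0.01, -0.129, -0.992, 1.184], [0.0, 0.0, 0.0, 1.0]]
side 43.098176738020506 325.4450979541418 232.4497611387873 -0.12097042709040007 [[-0.678, -0.359, 0.641, -0.413], [-0.735, 0.335, -0.59, 0.887], [-0.003, -0.871, -0.491, 0.745], [0.0, 0.0, 0.0, 1.0]]
wrist 62.690221062816924 315.4770635183626 237.25027252773694 -0.07677964056130551 [[0.321, -0.902, -0.288, 0.274], [-0.947, -0.306, -0.096, -0.567], [-0.001, 0.303, -0.953, 0.373], [0.0, 0.0, 0.0, 1.0]]
{'time': 0.15, 'joint_positions': array([-1.26399606e+00,  4.23696938e-01,  1.63049324e+00, -3.43950418e-06,
        1.08858302e+00, -1.89808010e-02]), 'qd': array([ 0.00061981, -0.00171436, -0.00246786, -0.00141117,  0.00014157,
        0.00130008]), 'effort': array([-3.67149214e-04, -5.57770371e+01, -2.82017291e+01, -5.90670152e-05,
        4.74964385e-03,  1.73765812e-05]), 'position': array([ 0.19994756, -0.59174169,  0.24941282]), 'tool_rot': array([ 9.86762343e-01,  1.62171913e-01, -8.61604055e-05, -5.83951732e-04]), 'wrist_force': array([0.09795205, 0.07986856, 0.55850788]), 'moment': array([-0.02009071, -0.03115132, -0.00461794]), 'grip_force': 0.0, 'finger_gap': 0.08554960931600208}
```

View pics/top0.png

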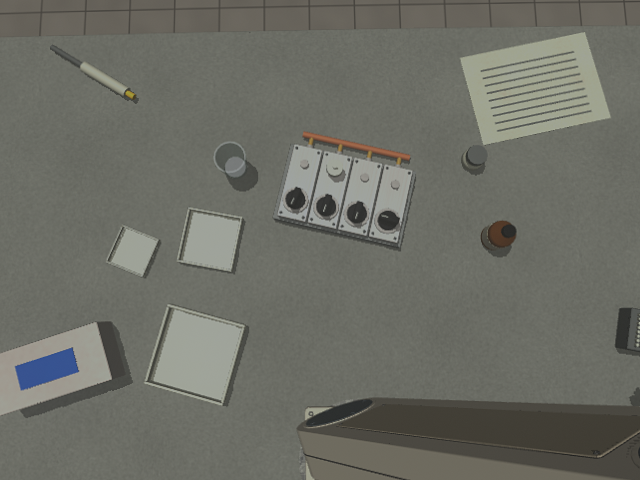

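View pics/side0.png

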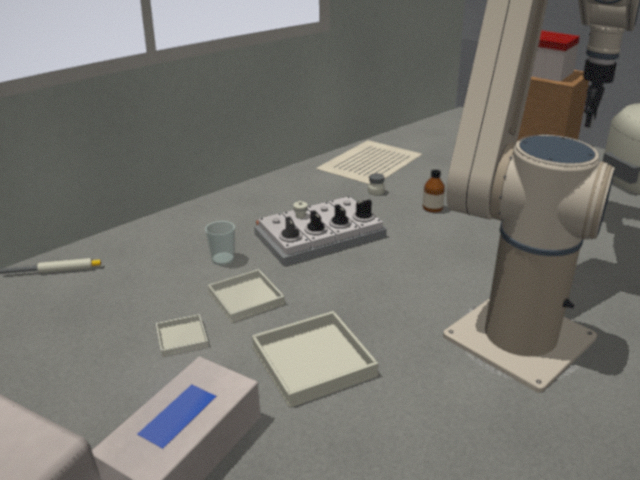

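The top view shows the filter at (335,170), on the second module from the left, with its knob at (326,206). There are three trays: small (133,251), middle (211,240) and large (196,354). The beaker is at (230,157), the jar at (475,157) and the bottle at (500,235). The side view confirms the white filter at (300,209).

Candidates:
- **Knobs:** (295,199), (326,206), (357,213), (388,219). I choose (326,206), in line with the filter.
- **Trays:** I choose the middle one at (211,240).

Next I check this in a close crop.

```bash
python3 - <<'E'
from h import *
im=cv2.imread('pics/top0.png')
c=cv2.resize(im[125:255,265:425],None,fx=4.6,fy=4.6,interpolation=cv2.INTER_CUBIC)
cv2.imwrite('pics/crop1.png',c)
i=r.camera_info('top')
for n,u,v,z in [('mid',211,240,.01),('mtl',190,209,.022),('mtr',243,217,.022),('mbr',233,271,.022),('mbl',179,262,.022),('filter',335,169,.08),('knob',326,205,.08),('small',133,251,0),('big l',167,306,.022),('big r',245,325,.022)]:
    print(n,np.round(at(i,u,v,z),4))
E
```

```text
mid [0.4637 0.3062 0.01  ]
mtl [0.5304 0.35   0.022 ]
mtr [0.511  0.2352 0.022 ]
mbr [0.3949 0.2563 0.022 ]
mbl [0.4158 0.3719 0.022 ]
filter [0.5984 0.0373 0.08  ]
knob [0.5231 0.0572 0.08  ]
small [0.4434 0.4789 0.    ]
big l [0.3228 0.3959 0.022 ]
big r [0.281  0.2307 0.022 ]
```

View pics/crop1.png

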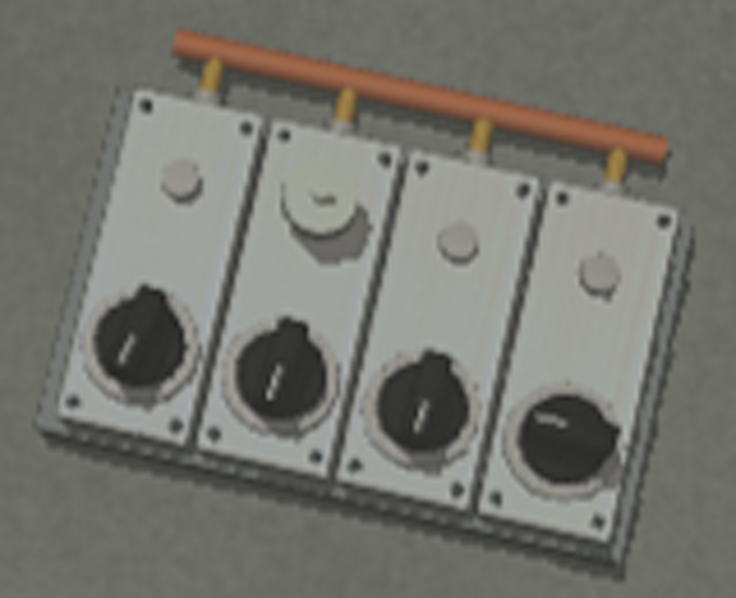

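The crop confirms it: the white filter sits on module 2 at (320,195), and its knob is below at (282,375). The other three ports carry steel plugs.

```bash
python3 - <<'E'
from h import *
i=r.camera_info('top')
P=[]
for u,v in [(137,90),(680,210),(612,543),(60,415)]:
    P.append(at(i,265+(u+.5)/4.6-.5,125+(v+.5)/4.6-.5,.045)[:2])
P=np.array(P);print(P.round(4))
print('sides',[np.linalg.norm(P[k]-P[(k+1)%4]).round(4) for k in range(4)])
x=(P[0]-P[3]+P[1]-P[2]);y=(P[0]-P[1]+P[3]-P[2])
print(np.degrees([np.arctan2(x[1],x[0]),np.arctan2(-y[0],y[1])]))
a=(np.arctan2(x[1],x[0])+2*np.arctan2(-y[0],y[1]))/3
X=np.array([np.cos(a),np.sin(a)]);Y=np.array([-X[1],X[0]]);c=P.mean(0)
k=c+33*Y/1000-X*.04;f=k+.08*X
print('yaw',np.degrees(a),'c',c,'knob',k,'port',f)
for p in [(*f,.045+.032),(*f,.085),(*k,.059)]:
    q=proj(i,p);print('crop px',(q-[265,125]+.5)*4.6)
s=r.get_state();print(s['position'])
E
```

```text
[[ 0.6637  0.122 ]
 [ 0.6021 -0.1287]
 [ 0.4473 -0.0919]
 [ 0.5104  0.1589]]
sides [np.float64(0.2582), np.float64(0.1591), np.float64(0.2586), np.float64(0.1576)]
[-13.46767309 -13.96191459]
yaw -13.797167423504291 c [0.55588099 0.01508582] knob [0.52490516 0.05667306] port [0.60259685 0.03759422]
crop px [323.26215874 197.26203556]
crop px [323.8264421  192.63577964]
crop px [283.35084527 375.09375847]
[ 0.19994756 -0.59174169  0.24941282]
```

step_arm([
  {"tx":0.5,"ty":1,"wz":0.87,"jaw":85},
  {"tx":0.5,"ty":1,"wz":0.87},
  {"tx":0.5,"ty":1,"wz":0.87},
  {"tx":0.5,"ty":1,"wz":0.87},
  {"tx":0.5,"ty":1,"wz":0.87},
  {"tx":0.5,"ty":1,"wz":0.87},
  {"tx":0.5,"ty":1,"wz":0.87},
  {"tx":0.5,"ty":1,"wz":0.87},
  {"tx":0.5,"ty":1,"wz":0.87},
  {"tx":0.5,"ty":1,"wz":0.87},
])

```text
invalid input
```

step_arm([
  {"tx":0.5,"ty":1,"wz":0.87,"jaw":32},
  {"tx":0.5,"ty":1,"wz":0.87},
  {"tx":0.5,"ty":1,"wz":0.87},
  {"tx":0.5,"ty":1,"wz":0.87},
  {"tx":0.5,"ty":1,"wz":0.87},
  {"tx":0.5,"ty":1,"wz":0.87},
  {"tx":0.5,"ty":1,"wz":0.87},
  {"tx":0.5,"ty":1,"wz":0.87},
  {"tx":0.5,"ty":1,"wz":0.87},
  {"tx":0.5,"ty":1,"wz":0.87},
])

```text
invalid input
```

step_arm([
  {"tx":0.4,"ty":0.8},
  {"tx":0.4,"ty":0.8},
  {},
  {},
  {},
  {},
  {},
  {},
  {},
  {},
])

```text
invalid input
```

```bash
python3 - <<'E'
from h import *
s=r.get_state();print(s['time'],s['position'],s['tool_rot'],s['joint_positions'],s['moment'],s['finger_gap'])
i=r.camera_info('wrist');im=save('wrist','w1.png')
print([proj(i,p).round(1) for p in [(.5249,.0567,.059),(.5249,.0567,.089)]])
import pickle;pickle.dump(i,open('w1.pkl','wb'))
E
```

```text
0.15 [ 0.19994756 -0.59174169  0.24941282] [ 9.86762343e-01  1.62171913e-01 -8.61604055e-05 -5.83951732e-04] [-1.26399606e+00  4.23696938e-01  1.63049324e+00 -3.43950418e-06
  1.08858302e+00 -1.89808010e-02] [-0.02009071 -0.03115132 -0.00461794] 0.08554960931600208
[array([852.7, 777.7]), array([1871.2, 1774.6])]
```

View pics/w1.png

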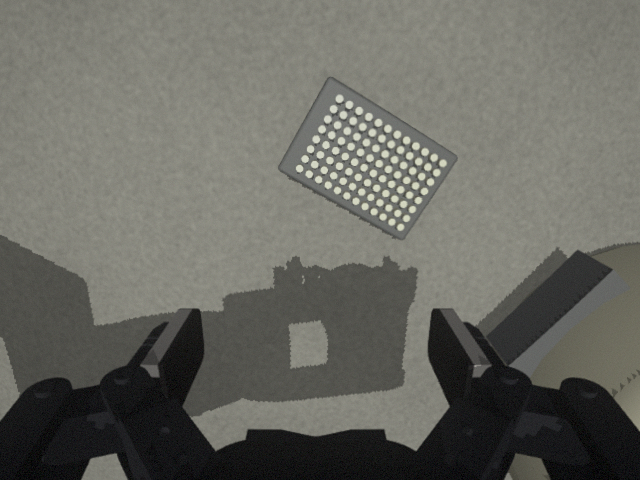

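The moves were refused, probably because every row needs all seven keys. The wrist picture only shows the bench, with a rack at (370,160). I'll resend with complete rows.

step_arm([
  {"jaw":85,"tx":0.5,"ty":1,"tz":0,"wx":0,"wy":0,"wz":0.87},
  {"jaw":85,"tx":0.5,"ty":1,"tz":0,"wx":0,"wy":0,"wz":0.87},
  {"jaw":85,"tx":0.5,"ty":1,"tz":0,"wx":0,"wy":0,"wz":0.87},
  {"jaw":85,"tx":0.5,"ty":1,"tz":0,"wx":0,"wy":0,"wz":0.87},
  {"jaw":85,"tx":0.5,"ty":1,"tz":0,"wx":0,"wy":0,"wz":0.87},
  {"jaw":85,"tx":0.5,"ty":1,"tz":0,"wx":0,"wy":0,"wz":0.87},
  {"jaw":85,"tx":0.5,"ty":1,"tz":0,"wx":0,"wy":0,"wz":0.87},
  {"jaw":85,"tx":0.5,"ty":1,"tz":0,"wx":0,"wy":0,"wz":0.87},
  {"jaw":85,"tx":0.5,"ty":1,"tz":0,"wx":0,"wy":0,"wz":0.87},
  {"jaw":85,"tx":0.5,"ty":1,"tz":0,"wx":0,"wy":0,"wz":0.87},
])

```text
time: 1.2
position: [0.3504, -0.2908, 0.25]
tool_rot: [0.716, 0.698, 0.0, 0.0]
wrist_force: [0.5, -0.8, 0.6]
finger_gap: 0.0849
grip_force: 0.0
```

step_arm([
  {"jaw":32,"tx":0.5,"ty":1,"tz":0,"wx":0,"wy":0,"wz":0.87},
  {"jaw":32,"tx":0.5,"ty":1,"tz":0,"wx":0,"wy":0,"wz":0.87},
  {"jaw":32,"tx":0.5,"ty":1,"tz":0,"wx":0,"wy":0,"wz":0.87},
  {"jaw":32,"tx":0.5,"ty":1,"tz":0,"wx":0,"wy":0,"wz":0.87},
  {"jaw":32,"tx":0.5,"ty":1,"tz":0,"wx":0,"wy":0,"wz":0.87},
  {"jaw":32,"tx":0.5,"ty":1,"tz":0,"wx":0,"wy":0,"wz":0.87},
  {"jaw":32,"tx":0.5,"ty":1,"tz":0,"wx":0,"wy":0,"wz":0.87},
  {"jaw":32,"tx":0.5,"ty":1,"tz":0,"wx":0,"wy":0,"wz":0.87},
  {"jaw":32,"tx":0.5,"ty":1,"tz":0,"wx":0,"wy":0,"wz":0.87},
  {"jaw":32,"tx":0.5,"ty":1,"tz":0,"wx":0,"wy":0,"wz":0.87},
])

```text
time: 2.2
position: [0.5005, 0.0093, 0.25]
tool_rot: [0.189, 0.982, -0.0, 0.0]
wrist_force: [-0.2, 0.8, 0.1]
finger_gap: 0.032
grip_force: 0.0
```

```bash
python3 - <<'E'
from h import *
s=r.get_state();print(s['time'],s['position'],s['tool_rot'],s['joint_positions'],s['moment'],s['finger_gap'])
i=r.camera_info('wrist');im=save('wrist','w2.png')
print([proj(i,p).round(1) for p in [(.5249,.0567,.059),(.5249,.0567,.089)]])
import pickle;pickle.dump(i,open('w.pkl','wb'))
E
```

```text
2.2 [0.50045504 0.00927408 0.25001759] [ 1.89416135e-01  9.81896902e-01 -2.62164471e-05  1.78256651e-05] [-5.21457315e-03  2.40360431e-01  1.90065326e+00 -6.90272801e-05
  1.00055358e+00 -1.19483867e+00] [-0.03388223 -0.02122228  0.01306064] 0.03199129226737451
[array([379.7, 217.1]), array([385.8, 227.2])]
```

View pics/w2.png

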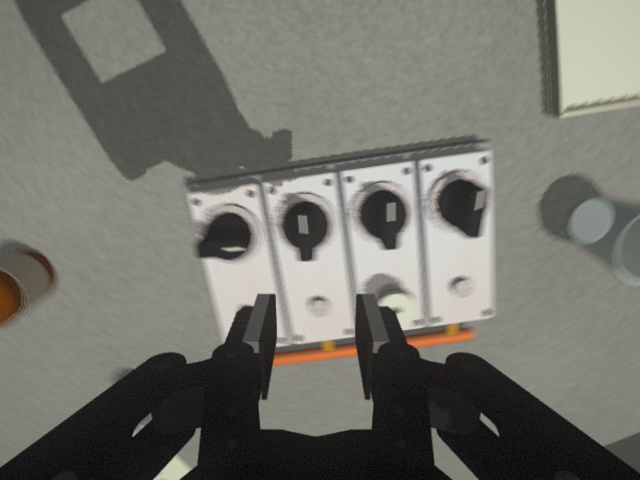

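The filter is at (398,303) and its knob at (385,218). The neighbouring knobs are at (305,225) and (462,205). I'll move over the target knob and lower for a sharper look at the bar angle.

step_arm([
  {"jaw":32,"tx":0.4,"ty":0.8,"tz":0,"wx":0,"wy":0,"wz":0},
  {"jaw":32,"tx":0.4,"ty":0.78,"tz":0,"wx":0,"wy":0,"wz":0},
  {"jaw":32,"tx":0,"ty":0,"tz":-0.6,"wx":0,"wy":0,"wz":0},
  {"jaw":32,"tx":0,"ty":0,"tz":-0.6,"wx":0,"wy":0,"wz":0},
  {"jaw":32,"tx":0,"ty":0,"tz":-0.6,"wx":0,"wy":0,"wz":0},
  {"jaw":32,"tx":0,"ty":0,"tz":-0.6,"wx":0,"wy":0,"wz":0},
  {"jaw":32,"tx":0,"ty":0,"tz":-0.3,"wx":0,"wy":0,"wz":0},
  {"jaw":32,"tx":0,"ty":0,"tz":0,"wx":0,"wy":0,"wz":0},
  {"jaw":32,"tx":0,"ty":0,"tz":0,"wx":0,"wy":0,"wz":0},
  {"jaw":32,"tx":0,"ty":0,"tz":0,"wx":0,"wy":0,"wz":0},
])

```text
time: 3.25
position: [0.5247, 0.0553, 0.1699]
tool_rot: [0.192, 0.981, 0.0, 0.001]
wrist_force: [0.4, 0.0, -0.0]
finger_gap: 0.0321
grip_force: 0.0
```

```bash
python3 - <<'E'
from h import *
s=r.get_state();print(s['time'],s['position'],s['tool_rot'],s['moment'])
i=r.camera_info('wrist');im=save('wrist','w3.png')
print([proj(i,p).round(1) for p in [(.5249,.0567,.059),(.5249,.0567,.089)]])
import pickle;pickle.dump(i,open('w.pkl','wb'))
cv2.imwrite('pics/w3c.png',cv2.resize(im[100:360,180:480,::-1],None,fx=2.3,fy=2.3,interpolation=cv2.INTER_CUBIC))
E
```

```text
3.25 [0.52470837 0.05531677 0.16992199] [1.91989413e-01 9.81396668e-01 2.08765540e-04 7.76097522e-04] [-0.02129699  0.00036311 -0.03391521]
[array([317.4, 241. ]), array([317.7, 258.1])]
```

View pics/w3c.png

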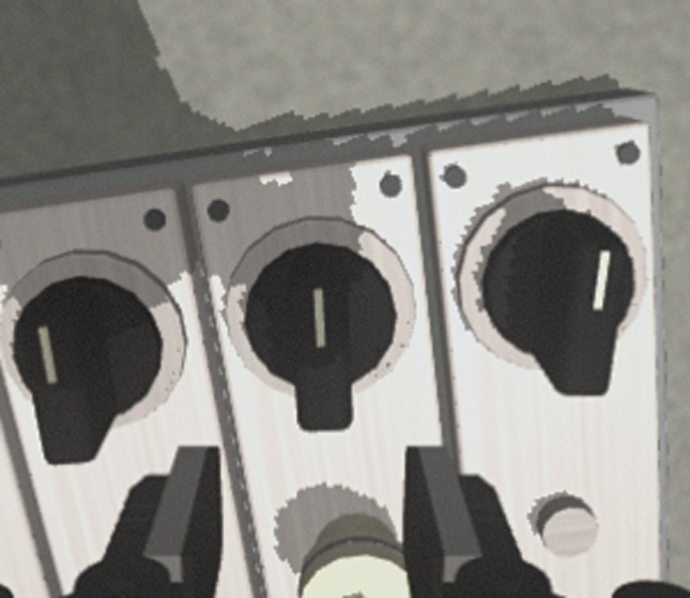

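The target knob is centred at crop (320,316). Its mark runs from (319,290) to (320,346), nearly vertical in the image. The filter is at (355,575).

```bash
python3 - <<'E'
from h import *
import pickle;i=pickle.load(open('w.pkl','rb'))
f=lambda u,v,z:at(i,180+(u+.5)/2.3-.5,100+(v+.5)/2.3-.5,z)[:2]
a,b=f(318.5,289,.089),f(320.5,347,.089);print(a,b,np.degrees(np.arctan2(*(b-a)[::-1])),np.linalg.norm(b-a))
L,R=f(245,318,.059),f(396,318,.059);print('skirt',L,R,(L+R)/2,np.linalg.norm(L-R))
e=(f(297,430,.089)+f(353,430,.089))/2;print('bar width',np.linalg.norm(f(297,430,.089)-f(353,430,.089)),f(297,430,.06),'end',e)
s=r.get_state();x,y=s['tool_rot'][:2];ax=2*np.degrees(np.arctan2(y,x));print('tool y',ax-90, s['position'])
E
```

```text
[0.50754398 0.06401678] [0.5211165 0.0590579] -20.070361414239553 0.01445004277871615
skirt [0.51571686 0.03941293] [0.53116103 0.07744409] [0.52343895 0.05842851] 0.041047433621861605
bar width 0.013833694728672668 [0.55143472 0.03999951] end [0.54173754 0.05195715]
tool y 67.8629588684777 [0.52467474 0.05532239 0.16992234]
```

step_arm([
  {"jaw":32,"tx":-0.02,"ty":0.08,"tz":0,"wx":0,"wy":0,"wz":0.27},
  {"jaw":32,"tx":0,"ty":0,"tz":-0.4,"wx":0,"wy":0,"wz":0},
  {"jaw":32,"tx":0,"ty":0,"tz":-0.4,"wx":0,"wy":0,"wz":0},
  {"jaw":32,"tx":0,"ty":0,"tz":-0.4,"wx":0,"wy":0,"wz":0},
  {"jaw":32,"tx":0,"ty":0,"tz":-0.4,"wx":0,"wy":0,"wz":0},
  {"jaw":32,"tx":0,"ty":0,"tz":-0.4,"wx":0,"wy":0,"wz":0},
  {"jaw":32,"tx":0,"ty":0,"tz":-0.4,"wx":0,"wy":0,"wz":0},
  {"jaw":32,"tx":0,"ty":0,"tz":-0.4,"wx":0,"wy":0,"wz":0},
  {"jaw":32,"tx":0,"ty":0,"tz":-0.13,"wx":0,"wy":0,"wz":0},
  {"jaw":32,"tx":0,"ty":0,"tz":0,"wx":0,"wy":0,"wz":0},
])

```text
time: 4.3
position: [0.523, 0.0577, 0.0803]
tool_rot: [0.173, 0.985, -0.0, -0.001]
wrist_force: [0.2, -1.3, 0.7]
finger_gap: 0.0318
grip_force: 0.0
```

step_arm([
  {"jaw":8,"tx":0,"ty":0,"tz":0,"wx":0,"wy":0,"wz":0},
  {"jaw":8,"tx":0,"ty":0,"tz":0,"wx":0,"wy":0,"wz":0},
  {"jaw":8,"tx":0,"ty":0,"tz":0,"wx":0,"wy":0,"wz":0},
  {"jaw":8,"tx":0,"ty":0,"tz":0,"wx":0,"wy":0,"wz":0},
  {"jaw":8,"tx":0,"ty":0,"tz":0,"wx":0,"wy":0,"wz":0},
  {"jaw":8,"tx":0,"ty":0,"tz":0,"wx":0,"wy":0,"wz":0},
  {"jaw":8,"tx":0,"ty":0,"tz":0,"wx":0,"wy":0,"wz":0},
  {"jaw":8,"tx":0,"ty":0,"tz":0,"wx":0,"wy":0,"wz":0},
  {"jaw":8,"tx":0,"ty":0,"tz":0,"wx":0,"wy":0,"wz":0},
  {"jaw":8,"tx":0,"ty":0,"tz":0,"wx":0,"wy":0,"wz":0},
])

```text
time: 5.3
position: [0.5239, 0.0579, 0.0816]
tool_rot: [0.173, 0.985, 0.0, 0.0]
wrist_force: [0.3, 4.1, 5.6]
finger_gap: 0.0129
grip_force: 59.5
```

```bash
cat > m.py <<'E'
from h import *
s=r.get_state();x,y=s['tool_rot'][:2];print('t',s['time'],'tooly',(2*np.degrees(np.arctan2(y,x))-90).round(3),'p',s['position'].round(4),'F',s['wrist_force'].round(2),'M',s['moment'].round(4),'gap',s['finger_gap'],'g',s['grip_force'],'j6',s['joint_positions'][5])
E
python3 m.py
```

```text
t 5.3 tooly 70.025 p [0.5239 0.0579 0.0816] F [0.3  4.06 5.58] M [ 0.6903  0.04   -0.0488] gap 0.012902620915251965 g 59.53828811645508 j6 -1.1350188815819509
```

step_arm([
  {"jaw":8,"tx":0,"ty":0,"tz":0,"wx":0,"wy":0,"wz":-0.35},
  {"jaw":8,"tx":0,"ty":0,"tz":0,"wx":0,"wy":0,"wz":-0.35},
  {"jaw":8,"tx":0,"ty":0,"tz":0,"wx":0,"wy":0,"wz":-0.35},
  {"jaw":8,"tx":0,"ty":0,"tz":0,"wx":0,"wy":0,"wz":-0.35},
  {"jaw":8,"tx":0,"ty":0,"tz":0,"wx":0,"wy":0,"wz":-0.35},
  {"jaw":8,"tx":0,"ty":0,"tz":0,"wx":0,"wy":0,"wz":-0.35},
  {"jaw":8,"tx":0,"ty":0,"tz":0,"wx":0,"wy":0,"wz":-0.35},
  {"jaw":8,"tx":0,"ty":0,"tz":0,"wx":0,"wy":0,"wz":-0.35},
  {"jaw":8,"tx":0,"ty":0,"tz":0,"wx":0,"wy":0,"wz":-0.35},
  {"jaw":8,"tx":0,"ty":0,"tz":0,"wx":0,"wy":0,"wz":-0.35},
])

```text
time: 6.3
position: [0.524, 0.0582, 0.0816]
tool_rot: [0.407, 0.913, 0.0, 0.0]
wrist_force: [-0.3, 5.6, 5.5]
finger_gap: 0.013
grip_force: 59.7
```

```bash
python3 m.py
```

```text
t 6.3 tooly 41.929 p [0.524  0.0582 0.0816] F [-0.28  5.62  5.49] M [0.9519 0.0522 0.0564] gap 0.01298964488882044 g 59.68496561050415 j6 -0.6445597490881246
```

```bash
cat >> m.py <<'E'
M=[];E=[]
for k in range(4):
    s=r.get_state();M.append(s['moment'][2]);E.append(s['effort'][5]);r.camera('top')
print('Mz',np.round(M,3),np.mean(M).round(4),'eff6',np.round(E,3))
E
python3 m.py|tail -1
```

```text
Mz [ 0.056 -0.011 -0.089 -0.091] -0.0337 eff6 [-0.556 -0.11   0.34   0.052]
```

step_arm([
  {"jaw":8,"tx":0,"ty":0,"tz":0,"wx":0,"wy":0,"wz":-0.115},
  {"jaw":8,"tx":0,"ty":0,"tz":0,"wx":0,"wy":0,"wz":-0.115},
  {"jaw":8,"tx":0,"ty":0,"tz":0,"wx":0,"wy":0,"wz":-0.115},
  {"jaw":8,"tx":0,"ty":0,"tz":0,"wx":0,"wy":0,"wz":-0.115},
  {"jaw":8,"tx":0,"ty":0,"tz":0,"wx":0,"wy":0,"wz":-0.115},
  {"jaw":8,"tx":0,"ty":0,"tz":0,"wx":0,"wy":0,"wz":-0.115},
  {"jaw":8,"tx":0,"ty":0,"tz":0,"wx":0,"wy":0,"wz":-0.115},
  {"jaw":8,"tx":0,"ty":0,"tz":0,"wx":0,"wy":0,"wz":-0.115},
  {"jaw":8,"tx":0,"ty":0,"tz":0,"wx":0,"wy":0,"wz":-0.115},
  {"jaw":8,"tx":0,"ty":0,"tz":0,"wx":0,"wy":0,"wz":-0.115},
])

```text
time: 7.5
position: [0.5241, 0.0582, 0.0816]
tool_rot: [0.479, 0.878, 0.001, 0.0]
wrist_force: [0.4, 5.9, 5.6]
finger_gap: 0.0128
grip_force: 59.7
```

```bash
python3 m.py
```

```text
t 7.5 tooly 32.801 p [0.5241 0.0582 0.0816] F [0.45 5.92 5.64] M [ 1.0299 -0.0138  0.0269] gap 0.012762963137278057 g 59.65604782104492 j6 -0.4853096367635298
Mz [ 0.027 -0.008 -0.061  0.017] -0.0061 eff6 [-0.127  0.004  0.097 -0.018]
```

step_arm([
  {"jaw":8,"tx":0,"ty":0,"tz":0,"wx":0,"wy":0,"wz":-0.043},
  {"jaw":8,"tx":0,"ty":0,"tz":0,"wx":0,"wy":0,"wz":-0.043},
  {"jaw":8,"tx":0,"ty":0,"tz":0,"wx":0,"wy":0,"wz":-0.043},
  {"jaw":8,"tx":0,"ty":0,"tz":0,"wx":0,"wy":0,"wz":-0.043},
  {"jaw":8,"tx":0,"ty":0,"tz":0,"wx":0,"wy":0,"wz":-0.043},
  {"jaw":8,"tx":0,"ty":0,"tz":0,"wx":0,"wy":0,"wz":-0.043},
  {"jaw":8,"tx":0,"ty":0,"tz":0,"wx":0,"wy":0,"wz":-0.043},
  {"jaw":8,"tx":0,"ty":0,"tz":0,"wx":0,"wy":0,"wz":-0.043},
  {"jaw":8,"tx":0,"ty":0,"tz":0,"wx":0,"wy":0,"wz":-0.043},
  {"jaw":8,"tx":0,"ty":0,"tz":0,"wx":0,"wy":0,"wz":-0.043},
])

```text
time: 8.7
position: [0.5241, 0.0582, 0.0816]
tool_rot: [0.505, 0.863, 0.001, 0.0]
wrist_force: [-0.9, 6.2, 5.3]
finger_gap: 0.0131
grip_force: 59.6
```

```bash
python3 m.py
```

```text
t 8.7 tooly 29.385 p [0.5241 0.0582 0.0816] F [-0.92  6.25  5.32] M [ 1.0782 -0.034   0.0601] gap 0.01312322659035781 g 59.64050352573395 j6 -0.42570520545137214
Mz [ 0.06  -0.016  0.019  0.07 ] 0.0334 eff6 [0.004 0.052 0.059 0.018]
```

step_arm([
  {"jaw":8,"tx":0,"ty":0,"tz":0,"wx":0,"wy":0,"wz":-0.043},
  {"jaw":8,"tx":0,"ty":0,"tz":0,"wx":0,"wy":0,"wz":-0.043},
  {"jaw":8,"tx":0,"ty":0,"tz":0,"wx":0,"wy":0,"wz":-0.043},
  {"jaw":8,"tx":0,"ty":0,"tz":0,"wx":0,"wy":0,"wz":-0.043},
  {"jaw":8,"tx":0,"ty":0,"tz":0,"wx":0,"wy":0,"wz":-0.043},
  {"jaw":8,"tx":0,"ty":0,"tz":0,"wx":0,"wy":0,"wz":-0.043},
  {"jaw":8,"tx":0,"ty":0,"tz":0,"wx":0,"wy":0,"wz":-0.043},
  {"jaw":8,"tx":0,"ty":0,"tz":0,"wx":0,"wy":0,"wz":-0.043},
  {"jaw":8,"tx":0,"ty":0,"tz":0,"wx":0,"wy":0,"wz":-0.043},
  {"jaw":8,"tx":0,"ty":0,"tz":0,"wx":0,"wy":0,"wz":-0.043},
])

```text
time: 9.9
position: [0.5241, 0.0582, 0.0816]
tool_rot: [0.53, 0.848, 0.001, 0.0]
wrist_force: [-0.6, 7.6, 5.3]
finger_gap: 0.013
grip_force: 59.6
```

```bash
python3 m.py
```

```text
t 9.9 tooly 25.944 p [0.5241 0.0582 0.0816] F [-0.58  7.63  5.25] M [1.0985 0.0201 0.1085] gap 0.01299253435256808 g 59.62577998638153 j6 -0.3656466328387035
Mz [ 0.109  0.08   0.02  -0.013] 0.0487 eff6 [0.004 0.052 0.059 0.018]
```

step_arm([
  {"jaw":8,"tx":0,"ty":0,"tz":0,"wx":0,"wy":0,"wz":-0.043},
  {"jaw":8,"tx":0,"ty":0,"tz":0,"wx":0,"wy":0,"wz":-0.043},
  {"jaw":8,"tx":0,"ty":0,"tz":0,"wx":0,"wy":0,"wz":-0.043},
  {"jaw":8,"tx":0,"ty":0,"tz":0,"wx":0,"wy":0,"wz":-0.043},
  {"jaw":8,"tx":0,"ty":0,"tz":0,"wx":0,"wy":0,"wz":-0.043},
  {"jaw":8,"tx":0,"ty":0,"tz":0,"wx":0,"wy":0,"wz":-0.043},
  {"jaw":8,"tx":0,"ty":0,"tz":0,"wx":0,"wy":0,"wz":-0.043},
  {"jaw":8,"tx":0,"ty":0,"tz":0,"wx":0,"wy":0,"wz":-0.043},
  {"jaw":8,"tx":0,"ty":0,"tz":0,"wx":0,"wy":0,"wz":-0.043},
  {"jaw":8,"tx":0,"ty":0,"tz":0,"wx":0,"wy":0,"wz":-0.043},
])

```text
time: 11.1
position: [0.5242, 0.0583, 0.0816]
tool_rot: [0.556, 0.831, 0.001, 0.0]
wrist_force: [1.4, 7.4, 4.2]
finger_gap: 0.013
grip_force: 59.6
```

```bash
python3 m.py
```

```text
t 11.1 tooly 22.504 p [0.5242 0.0583 0.0816] F [1.44 7.36 4.19] M [ 1.1113 -0.0498  0.0769] gap 0.01303224594363485 g 59.60786819458008 j6 -0.3056002833528502
Mz [ 0.077  0.028 -0.021 -0.022] 0.0152 eff6 [0.004 0.052 0.059 0.019]
```

step_arm([
  {"jaw":8,"tx":0,"ty":0,"tz":0,"wx":0,"wy":0,"wz":-0.043},
  {"jaw":8,"tx":0,"ty":0,"tz":0,"wx":0,"wy":0,"wz":-0.043},
  {"jaw":8,"tx":0,"ty":0,"tz":0,"wx":0,"wy":0,"wz":-0.043},
  {"jaw":8,"tx":0,"ty":0,"tz":0,"wx":0,"wy":0,"wz":-0.043},
  {"jaw":8,"tx":0,"ty":0,"tz":0,"wx":0,"wy":0,"wz":-0.043},
  {"jaw":8,"tx":0,"ty":0,"tz":0,"wx":0,"wy":0,"wz":-0.043},
  {"jaw":8,"tx":0,"ty":0,"tz":0,"wx":0,"wy":0,"wz":-0.043},
  {"jaw":8,"tx":0,"ty":0,"tz":0,"wx":0,"wy":0,"wz":-0.043},
  {"jaw":8,"tx":0,"ty":0,"tz":0,"wx":0,"wy":0,"wz":-0.043},
  {"jaw":8,"tx":0,"ty":0,"tz":0,"wx":0,"wy":0,"wz":-0.043},
])

```text
time: 12.3
position: [0.5242, 0.0583, 0.0816]
tool_rot: [0.58, 0.814, 0.001, 0.0]
wrist_force: [0.6, 7.0, 4.7]
finger_gap: 0.0128
grip_force: 59.6
```

```bash
python3 m.py
```

```text
t 12.3 tooly 19.065 p [0.5242 0.0583 0.0816] F [0.61 7.03 4.71] M [ 1.1072 -0.0402  0.1137] gap 0.012822095815067783 g 59.59126174449921 j6 -0.24559857130614113
Mz [0.114 0.058 0.018 0.032] 0.0556 eff6 [0.004 0.052 0.059 0.019]
```

step_arm([
  {"jaw":8,"tx":0,"ty":0,"tz":0,"wx":0,"wy":0,"wz":-0.04},
  {"jaw":8,"tx":0,"ty":0,"tz":0,"wx":0,"wy":0,"wz":-0.04},
  {"jaw":8,"tx":0,"ty":0,"tz":0,"wx":0,"wy":0,"wz":-0.04},
  {"jaw":8,"tx":0,"ty":0,"tz":0,"wx":0,"wy":0,"wz":-0.04},
  {"jaw":8,"tx":0,"ty":0,"tz":0,"wx":0,"wy":0,"wz":-0.04},
  {"jaw":8,"tx":0,"ty":0,"tz":0,"wx":0,"wy":0,"wz":-0.04},
  {"jaw":8,"tx":0,"ty":0,"tz":0,"wx":0,"wy":0,"wz":-0.04},
  {"jaw":8,"tx":0,"ty":0,"tz":0,"wx":0,"wy":0,"wz":-0.04},
  {"jaw":8,"tx":0,"ty":0,"tz":0,"wx":0,"wy":0,"wz":-0.04},
  {"jaw":8,"tx":0,"ty":0,"tz":0,"wx":0,"wy":0,"wz":-0.04},
])

```text
time: 13.5
position: [0.5242, 0.0583, 0.0816]
tool_rot: [0.603, 0.798, 0.001, 0.0]
wrist_force: [0.4, 7.0, 4.8]
finger_gap: 0.0131
grip_force: 59.6
```

```bash
python3 m.py
```

```text
t 13.5 tooly 15.874 p [0.5242 0.0583 0.0816] F [0.44 6.98 4.83] M [1.1369 0.0079 0.0656] gap 0.013084581837426331 g 59.584988951683044 j6 -0.1898314241706915
Mz [0.066 0.132 0.06  0.086] 0.086 eff6 [0.055 0.1   0.103 0.065]
```

step_arm([
  {"jaw":8,"tx":0,"ty":0,"tz":0,"wx":0,"wy":0,"wz":-0.022},
  {"jaw":8,"tx":0,"ty":0,"tz":0,"wx":0,"wy":0,"wz":-0.022},
  {"jaw":8,"tx":0,"ty":0,"tz":0,"wx":0,"wy":0,"wz":-0.022},
  {"jaw":8,"tx":0,"ty":0,"tz":0,"wx":0,"wy":0,"wz":-0.022},
  {"jaw":8,"tx":0,"ty":0,"tz":0,"wx":0,"wy":0,"wz":-0.022},
  {"jaw":8,"tx":0,"ty":0,"tz":0,"wx":0,"wy":0,"wz":-0.022},
  {"jaw":8,"tx":0,"ty":0,"tz":0,"wx":0,"wy":0,"wz":-0.022},
  {"jaw":8,"tx":0,"ty":0,"tz":0,"wx":0,"wy":0,"wz":-0.022},
  {"jaw":8,"tx":0,"ty":0,"tz":0,"wx":0,"wy":0,"wz":-0.022},
  {"jaw":8,"tx":0,"ty":0,"tz":0,"wx":0,"wy":0,"wz":-0.022},
])

```text
time: 14.7
position: [0.5242, 0.0583, 0.0816]
tool_rot: [0.615, 0.789, 0.001, 0.0]
wrist_force: [1.5, 6.7, 4.9]
finger_gap: 0.0127
grip_force: 59.6
```

```bash
python3 m.py
```

```text
t 14.7 tooly 14.123 p [0.5242 0.0583 0.0816] F [1.49 6.69 4.86] M [ 1.2055 -0.1246  0.181 ] gap 0.012676237118642448 g 59.6014666557312 j6 -0.1592892290983093
Mz [0.181 0.168 0.175 0.131] 0.1638 eff6 [0.145 0.17  0.167 0.141]
```

step_arm([
  {"jaw":8,"tx":0,"ty":0,"tz":0,"wx":0,"wy":0,"wz":-0.02},
  {"jaw":8,"tx":0,"ty":0,"tz":0,"wx":0,"wy":0,"wz":-0.02},
  {"jaw":8,"tx":0,"ty":0,"tz":0,"wx":0,"wy":0,"wz":-0.02},
  {"jaw":8,"tx":0,"ty":0,"tz":0,"wx":0,"wy":0,"wz":-0.02},
  {"jaw":8,"tx":0,"ty":0,"tz":0,"wx":0,"wy":0,"wz":-0.02},
  {"jaw":8,"tx":0,"ty":0,"tz":0,"wx":0,"wy":0,"wz":-0.02},
  {"jaw":8,"tx":0,"ty":0,"tz":0,"wx":0,"wy":0,"wz":-0.01},
  {"jaw":8,"tx":0,"ty":0,"tz":0,"wx":0,"wy":0,"wz":0},
  {"jaw":8,"tx":0,"ty":0,"tz":0,"wx":0,"wy":0,"wz":0},
  {"jaw":8,"tx":0,"ty":0,"tz":0,"wx":0,"wy":0,"wz":0},
])

```text
time: 15.9
position: [0.5243, 0.0583, 0.0816]
tool_rot: [0.622, 0.783, 0.001, 0.001]
wrist_force: [0.3, 8.2, 4.0]
finger_gap: 0.0129
grip_force: 59.6
```

```bash
python3 m.py
```

```text
t 15.9 tooly 13.099 p [0.5243 0.0583 0.0816] F [0.3  8.23 4.05] M [ 1.1524 -0.1188  0.2425] gap 0.012943762682022106 g 59.58787679672241 j6 -0.14131612371719227
Mz [0.242 0.188 0.139 0.233] 0.2004 eff6 [0.198 0.198 0.198 0.198]
```

Settled torque is about 0.20 N m, roughly 0.12 to 0.21 over the drag. I'll add a hair more, hold, then open.

step_arm([
  {"jaw":8,"tx":0,"ty":0,"tz":0,"wx":0,"wy":0,"wz":-0.02},
  {"jaw":8,"tx":0,"ty":0,"tz":0,"wx":0,"wy":0,"wz":-0.02},
  {"jaw":8,"tx":0,"ty":0,"tz":0,"wx":0,"wy":0,"wz":-0.02},
  {"jaw":8,"tx":0,"ty":0,"tz":0,"wx":0,"wy":0,"wz":0},
  {"jaw":8,"tx":0,"ty":0,"tz":0,"wx":0,"wy":0,"wz":0},
  {"jaw":8,"tx":0,"ty":0,"tz":0,"wx":0,"wy":0,"wz":0},
  {"jaw":8,"tx":0,"ty":0,"tz":0,"wx":0,"wy":0,"wz":0},
  {"jaw":8,"tx":0,"ty":0,"tz":0,"wx":0,"wy":0,"wz":0},
  {"jaw":8,"tx":0,"ty":0,"tz":0,"wx":0,"wy":0,"wz":0},
  {"jaw":8,"tx":0,"ty":0,"tz":0,"wx":0,"wy":0,"wz":0},
])

```text
time: 17.1
position: [0.5243, 0.0583, 0.0816]
tool_rot: [0.625, 0.781, 0.001, 0.001]
wrist_force: [1.1, 5.6, 4.2]
finger_gap: 0.0133
grip_force: 59.6
```

```bash
python3 m.py
```

```text
t 17.1 tooly 12.617 p [0.5243 0.0583 0.0816] F [1.07 5.62 4.18] M [ 1.1797 -0.0682  0.1322] gap 0.013280280305637644 g 59.572994112968445 j6 -0.1329348527227973
Mz [0.132 0.249 0.216 0.2  ] 0.1993 eff6 [0.197 0.197 0.197 0.197]
```

step_arm([
  {"jaw":32,"tx":0,"ty":0,"tz":0,"wx":0,"wy":0,"wz":0},
  {"jaw":32,"tx":0,"ty":0,"tz":0,"wx":0,"wy":0,"wz":0},
  {"jaw":32,"tx":0,"ty":0,"tz":0,"wx":0,"wy":0,"wz":0},
  {"jaw":32,"tx":0,"ty":0,"tz":0,"wx":0,"wy":0,"wz":0},
  {"jaw":32,"tx":0,"ty":0,"tz":0,"wx":0,"wy":0,"wz":0},
  {"jaw":32,"tx":0,"ty":0,"tz":0.4,"wx":0,"wy":0,"wz":0},
  {"jaw":32,"tx":0,"ty":0,"tz":0.6,"wx":0,"wy":0,"wz":0},
  {"jaw":32,"tx":0,"ty":0,"tz":0.8,"wx":0,"wy":0,"wz":0},
  {"jaw":32,"tx":0,"ty":0,"tz":0.8,"wx":0,"wy":0,"wz":0},
  {"jaw":32,"tx":0,"ty":0,"tz":0.4,"wx":0,"wy":0,"wz":0},
])

```text
time: 18.3
position: [0.5245, 0.0578, 0.1738]
tool_rot: [0.625, 0.78, 0.001, 0.001]
wrist_force: [0.3, -0.5, 0.1]
finger_gap: 0.0324
grip_force: 0.0
```

```bash
python3 m.py|head -1
```

```text
t 18.3 tooly 12.587 p [0.5245 0.0578 0.1738] F [ 0.33 -0.47  0.1 ] M [ 0.0161 -0.0371  0.0037] gap 0.03235549658513557 g 0.0 j6 -0.13248196044767965
```

The valve is snug: settled torque was about 0.2 N m, at least 0.12 over the drag, held for more than 1 s. Next I move over the filter.

step_arm([
  {"jaw":50,"tx":0.32,"ty":-0.08,"tz":0,"wx":0,"wy":0,"wz":0.99},
  {"jaw":50,"tx":0.32,"ty":-0.08,"tz":0,"wx":0,"wy":0,"wz":0.99},
  {"jaw":50,"tx":0.32,"ty":-0.08,"tz":0,"wx":0,"wy":0,"wz":0.99},
  {"jaw":50,"tx":0.32,"ty":-0.08,"tz":0,"wx":0,"wy":0,"wz":0.99},
  {"jaw":50,"tx":0.32,"ty":-0.08,"tz":0,"wx":0,"wy":0,"wz":0.99},
  {"jaw":50,"tx":0.32,"ty":-0.08,"tz":0,"wx":0,"wy":0,"wz":0.99},
  {"jaw":50,"tx":0.32,"ty":-0.08,"tz":0,"wx":0,"wy":0,"wz":0.99},
  {"jaw":50,"tx":0.32,"ty":-0.07,"tz":0,"wx":0,"wy":0,"wz":0.99},
  {"jaw":50,"tx":0,"ty":0,"tz":0,"wx":0,"wy":0,"wz":0},
  {"jaw":50,"tx":0,"ty":0,"tz":0,"wx":0,"wy":0,"wz":0},
])

```text
time: 19.5
position: [0.5993, 0.0388, 0.1698]
tool_rot: [0.124, 0.992, -0.0, -0.001]
wrist_force: [0.1, 0.4, -0.4]
finger_gap: 0.05
grip_force: 0.0
```

```bash
python3 - <<'E'
from h import *
s=r.get_state();print(s['time'],s['position'],s['tool_rot'])
i=r.camera_info('wrist');im=save('wrist','w4.png')
print([proj(i,p).round(1) for p in [(.602,.039,.077),(.602,.039,.085),(.5242,.0583,.089)]])
import pickle;pickle.dump(i,open('w.pkl','wb'))
cv2.imwrite('pics/w4c.png',cv2.resize(im[60:360,150:510,::-1],None,fx=2,fy=2,interpolation=cv2.INTER_CUBIC))
E
```

```text
19.5 [0.59929827 0.03877061 0.16976165] [ 1.24221725e-01  9.92253679e-01 -2.03981842e-04 -1.24809850e-03]
[array([317., 256.]), array([317. , 260.9]), array([316.4, 113.3])]
```

View pics/w4c.png

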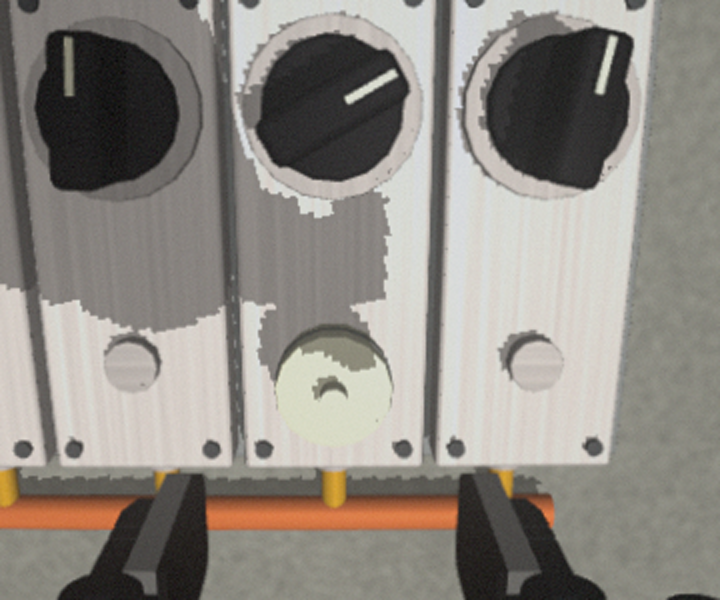

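The filter disc spans crop x 276 to 392, its lower edge is at (334,447) and the barb is near (333,390). Its knob is now turned about 55 degrees; the neighbouring knobs look undisturbed.

```bash
python3 - <<'E'
from h import *
import pickle;i=pickle.load(open('w.pkl','rb'))
f=lambda u,v,z:at(i,150+(u+.5)/2-.5,60+(v+.5)/2-.5,z)[:2]
X=np.array([np.cos(np.radians(-13.8)),np.sin(np.radians(-13.8))])
print('from lower edge',f(334,447,.077)-.0175*X)
L,R=f(276,390,.077),f(392,390,.077);print('mid',(L+R)/2,np.linalg.norm(L-R)); print('barb',f(333,392,.085))
print('plugs',f(132,365,.053),f(535,363,.053),'mid',(f(132,365,.053)+f(535,363,.053))/2)
a,b=f(345,101,.089),f(397,72,.089);print('mark yaw',np.degrees(np.arctan2(*(a-b)[::-1])))
t=r.camera_info('top')
print('beaker',at(t,230,157,.085),at(t,236,168,0))
E
```

```text
from lower edge [0.60181289 0.03879957]
mid [0.6011934 0.0390717] 0.033917949396925454
barb [0.59885748 0.03935262]
plugs [ 0.58543061 -0.02419078] [0.61671331 0.10211126] mid [0.60107196 0.03896024]
mark yaw -75.70505587878803
beaker [0.62625983 0.25395102 0.085     ] [0.62538339 0.2540336  0.        ]
```

step_arm([
  {"jaw":50,"tx":0.02,"ty":0.01,"tz":0,"wx":0,"wy":0,"wz":0},
  {"jaw":50,"tx":0,"ty":0,"tz":-0.4,"wx":0,"wy":0,"wz":0},
  {"jaw":50,"tx":0,"ty":0,"tz":-0.4,"wx":0,"wy":0,"wz":0},
  {"jaw":50,"tx":0,"ty":0,"tz":-0.4,"wx":0,"wy":0,"wz":0},
  {"jaw":50,"tx":0,"ty":0,"tz":-0.4,"wx":0,"wy":0,"wz":0},
  {"jaw":50,"tx":0,"ty":0,"tz":-0.4,"wx":0,"wy":0,"wz":0},
  {"jaw":50,"tx":0,"ty":0,"tz":-0.4,"wx":0,"wy":0,"wz":0},
  {"jaw":50,"tx":0,"ty":0,"tz":-0.4,"wx":0,"wy":0,"wz":0},
  {"jaw":50,"tx":0,"ty":0,"tz":-0.4,"wx":0,"wy":0,"wz":0},
  {"jaw":50,"tx":0,"ty":0,"tz":0,"wx":0,"wy":0,"wz":0},
])

```text
time: 20.55
position: [0.5997, 0.039, 0.0731]
tool_rot: [0.122, 0.992, -0.0, -0.002]
wrist_force: [-0.6, 0.2, -1.0]
finger_gap: 0.0498
grip_force: 0.0
```

```bash
python3 m.py|head -1
```

```text
t 20.55 tooly 75.946 p [0.5997 0.039  0.0731] F [-0.62  0.2  -1.03] M [ 0.0103  0.0213 -0.0094] gap 0.04980312252113273 g 0.0 j6 -1.2802833682599366
```

step_arm([
  {"jaw":50,"tx":0.04,"ty":0,"tz":-0.06,"wx":0,"wy":0,"wz":0},
  {"jaw":50,"tx":0,"ty":0,"tz":0,"wx":0,"wy":0,"wz":0},
  {"jaw":20,"tx":0,"ty":0,"tz":0,"wx":0,"wy":0,"wz":0},
  {"jaw":20,"tx":0,"ty":0,"tz":0,"wx":0,"wy":0,"wz":0},
  {"jaw":20,"tx":0,"ty":0,"tz":0,"wx":0,"wy":0,"wz":0},
  {"jaw":20,"tx":0,"ty":0,"tz":0,"wx":0,"wy":0,"wz":0},
  {"jaw":20,"tx":0,"ty":0,"tz":0,"wx":0,"wy":0,"wz":0},
  {"jaw":20,"tx":0,"ty":0,"tz":0,"wx":0,"wy":0,"wz":0},
  {"jaw":20,"tx":0,"ty":0,"tz":0,"wx":0,"wy":0,"wz":0},
  {"jaw":20,"tx":0,"ty":0,"tz":0,"wx":0,"wy":0,"wz":0},
])

```text
time: 21.75
position: [0.6024, 0.0391, 0.0739]
tool_rot: [0.122, 0.992, 0.0, 0.0]
wrist_force: [-1.8, 0.7, 5.7]
finger_gap: 0.0327
grip_force: 59.4
```

```bash
python3 m.py|head -1
```

```text
t 21.75 tooly 75.947 p [0.6024 0.0391 0.0739] F [-1.82  0.68  5.66] M [ 0.0223  0.1436 -0.0057] gap 0.03273709644357839 g 59.370229840278625 j6 -1.2803975285990818
```

step_arm([
  {"jaw":20,"tx":0,"ty":0,"tz":0.2,"wx":0,"wy":0,"wz":0},
  {"jaw":20,"tx":0,"ty":0,"tz":0.3,"wx":0,"wy":0,"wz":0},
  {"jaw":20,"tx":0,"ty":0,"tz":0.5,"wx":0,"wy":0,"wz":0},
  {"jaw":20,"tx":0,"ty":0,"tz":0.5,"wx":0,"wy":0,"wz":0},
  {"jaw":20,"tx":0,"ty":0,"tz":0.5,"wx":0,"wy":0,"wz":0},
  {"jaw":20,"tx":0,"ty":0,"tz":0.5,"wx":0,"wy":0,"wz":0},
  {"jaw":20,"tx":0,"ty":0,"tz":0.5,"wx":0,"wy":0,"wz":0},
  {"jaw":20,"tx":0,"ty":0,"tz":0.5,"wx":0,"wy":0,"wz":0},
  {"jaw":20,"tx":0,"ty":0,"tz":0.5,"wx":0,"wy":0,"wz":0},
  {"jaw":20,"tx":0,"ty":0,"tz":0.3,"wx":0,"wy":0,"wz":0},
])

```text
time: 22.95
position: [0.6026, 0.0391, 0.2042]
tool_rot: [0.122, 0.992, 0.0, 0.001]
wrist_force: [0.6, -0.4, -1.0]
finger_gap: 0.0328
grip_force: 59.5
```

```bash
python3 m.py|head -1
```

```text
t 22.95 tooly 75.947 p [0.6026 0.0391 0.2042] F [ 0.64 -0.36 -0.96] M [-0.0141  0.0305  0.0159] gap 0.03283300525215336 g 59.53790903091431 j6 -1.2803883199395745
```

step_arm([
  {"jaw":20,"tx":-0.4,"ty":0.8,"tz":0,"wx":0,"wy":0,"wz":0},
  {"jaw":20,"tx":-0.5,"ty":0.9,"tz":0,"wx":0,"wy":0,"wz":0},
  {"jaw":20,"tx":-0.5,"ty":0.9,"tz":0,"wx":0,"wy":0,"wz":0},
  {"jaw":20,"tx":-0.5,"ty":0.9,"tz":0,"wx":0,"wy":0,"wz":0},
  {"jaw":20,"tx":-0.5,"ty":0.9,"tz":0,"wx":0,"wy":0,"wz":0},
  {"jaw":20,"tx":-0.5,"ty":0.9,"tz":0,"wx":0,"wy":0,"wz":0},
  {"jaw":20,"tx":-0.5,"ty":0.9,"tz":0,"wx":0,"wy":0,"wz":0},
  {"jaw":20,"tx":-0.5,"ty":0.9,"tz":0,"wx":0,"wy":0,"wz":0},
  {"jaw":20,"tx":-0.45,"ty":0.9,"tz":0,"wx":0,"wy":0,"wz":0},
  {"jaw":20,"tx":-0.3,"ty":0.8,"tz":0,"wx":0,"wy":0,"wz":0},
])

```text
time: 24.15
position: [0.461, 0.3039, 0.2013]
tool_rot: [0.122, 0.993, -0.001, -0.001]
wrist_force: [0.7, 0.2, -1.0]
finger_gap: 0.033
grip_force: 59.6
```

step_arm([
  {"jaw":20,"tx":0,"ty":0,"tz":0,"wx":0,"wy":0,"wz":0},
  {"jaw":20,"tx":0,"ty":0,"tz":-0.6,"wx":0,"wy":0,"wz":0},
  {"jaw":20,"tx":0,"ty":0,"tz":-0.6,"wx":0,"wy":0,"wz":0},
  {"jaw":20,"tx":0,"ty":0,"tz":-0.6,"wx":0,"wy":0,"wz":0},
  {"jaw":20,"tx":0,"ty":0,"tz":-0.6,"wx":0,"wy":0,"wz":0},
  {"jaw":20,"tx":0,"ty":0,"tz":-0.6,"wx":0,"wy":0,"wz":0},
  {"jaw":20,"tx":0,"ty":0,"tz":-0.6,"wx":0,"wy":0,"wz":0},
  {"jaw":20,"tx":0,"ty":0,"tz":-0.6,"wx":0,"wy":0,"wz":0},
  {"jaw":20,"tx":0,"ty":0,"tz":0,"wx":0,"wy":0,"wz":0},
  {"jaw":20,"tx":0,"ty":0,"tz":0,"wx":0,"wy":0,"wz":0},
])

```text
time: 25.15
position: [0.4624, 0.3024, 0.0759]
tool_rot: [0.123, 0.992, -0.001, -0.001]
wrist_force: [0.0, -0.2, 0.1]
finger_gap: 0.0331
grip_force: 59.7
```

```bash
python3 - <<'E'
from h import *
s=r.get_state();print(s['time'],s['position'],s['wrist_force'],s['finger_gap'])
im=save('side','s2.png')
cv2.imwrite('pics/s2c.png',cv2.resize(im[160:380,140:440,::-1],None,fx=2.4,fy=2.4,interpolation=cv2.INTER_CUBIC))
E
```

```text
25.15 [0.46242959 0.30238467 0.07588243] [ 0.02875906 -0.24846272  0.14364893] 0.03309463782642611
```

View pics/s2c.png

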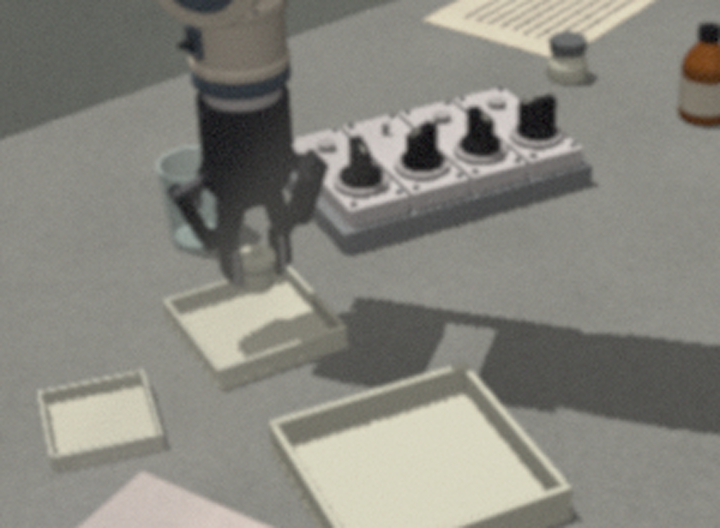

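The filter hangs upright between the fingers at (256,260), over the middle tray. I'll lower it.

step_arm([
  {"jaw":20,"tx":0,"ty":0,"tz":-0.3,"wx":0,"wy":0,"wz":0},
  {"jaw":20,"tx":0,"ty":0,"tz":-0.3,"wx":0,"wy":0,"wz":0},
  {"jaw":20,"tx":0,"ty":0,"tz":-0.3,"wx":0,"wy":0,"wz":0},
  {"jaw":20,"tx":0,"ty":0,"tz":-0.2,"wx":0,"wy":0,"wz":0},
  {"jaw":20,"tx":0,"ty":0,"tz":-0.2,"wx":0,"wy":0,"wz":0},
  {"jaw":20,"tx":0,"ty":0,"tz":0,"wx":0,"wy":0,"wz":0},
  {"jaw":20,"tx":0,"ty":0,"tz":0,"wx":0,"wy":0,"wz":0},
  {"jaw":20,"tx":0,"ty":0,"tz":0,"wx":0,"wy":0,"wz":0},
  {"jaw":20,"tx":0,"ty":0,"tz":0,"wx":0,"wy":0,"wz":0},
  {"jaw":20,"tx":0,"ty":0,"tz":0,"wx":0,"wy":0,"wz":0},
])

```text
time: 26.2
position: [0.4627, 0.3032, 0.0376]
tool_rot: [0.122, 0.992, 0.0, 0.0]
wrist_force: [0.1, -0.6, -0.6]
finger_gap: 0.033
grip_force: 59.7
```

```bash
python3 m.py|head -1
```

```text
t 26.2 tooly 75.945 p [0.4627 0.3032 0.0376] F [ 0.15 -0.63 -0.62] M [0.0628 0.0248 0.0454] gap 0.03300161444154538 g 59.657387137413025 j6 -0.7669753895501724
```

step_arm([
  {"jaw":20,"tx":0,"ty":0,"tz":-0.04,"wx":0,"wy":0,"wz":0},
  {"jaw":20,"tx":0,"ty":0,"tz":-0.04,"wx":0,"wy":0,"wz":0},
  {"jaw":20,"tx":0,"ty":0,"tz":-0.03,"wx":0,"wy":0,"wz":0},
  {"jaw":20,"tx":0,"ty":0,"tz":-0.02,"wx":0,"wy":0,"wz":0},
  {"jaw":20,"tx":0,"ty":0,"tz":0,"wx":0,"wy":0,"wz":0},
  {"jaw":20,"tx":0,"ty":0,"tz":0,"wx":0,"wy":0,"wz":0},
  {"jaw":20,"tx":0,"ty":0,"tz":0,"wx":0,"wy":0,"wz":0},
  {"jaw":20,"tx":0,"ty":0,"tz":0,"wx":0,"wy":0,"wz":0},
  {"jaw":20,"tx":0,"ty":0,"tz":0,"wx":0,"wy":0,"wz":0},
  {"jaw":20,"tx":0,"ty":0,"tz":0,"wx":0,"wy":0,"wz":0},
])

```text
time: 27.4
position: [0.4626, 0.3031, 0.0335]
tool_rot: [0.122, 0.992, 0.0, 0.0]
wrist_force: [-0.4, 0.3, -0.3]
finger_gap: 0.0333
grip_force: 59.7
```

```bash
python3 m.py|head -1
```

```text
t 27.4 tooly 75.947 p [0.4626 0.3031 0.0335] F [-0.37  0.29 -0.3 ] M [ 0.036  -0.0051  0.02  ] gap 0.0332888354670408 g 59.657705426216125 j6 -0.7669665702534105
```

step_arm([
  {"jaw":20,"tx":0,"ty":0,"tz":-0.02,"wx":0,"wy":0,"wz":0},
  {"jaw":20,"tx":0,"ty":0,"tz":-0.02,"wx":0,"wy":0,"wz":0},
  {"jaw":20,"tx":0,"ty":0,"tz":0,"wx":0,"wy":0,"wz":0},
  {"jaw":20,"tx":0,"ty":0,"tz":0,"wx":0,"wy":0,"wz":0},
  {"jaw":20,"tx":0,"ty":0,"tz":0,"wx":0,"wy":0,"wz":0},
  {"jaw":20,"tx":0,"ty":0,"tz":0,"wx":0,"wy":0,"wz":0},
  {"jaw":20,"tx":0,"ty":0,"tz":0,"wx":0,"wy":0,"wz":0},
  {"jaw":20,"tx":0,"ty":0,"tz":0,"wx":0,"wy":0,"wz":0},
  {"jaw":20,"tx":0,"ty":0,"tz":0,"wx":0,"wy":0,"wz":0},
  {"jaw":20,"tx":0,"ty":0,"tz":0,"wx":0,"wy":0,"wz":0},
])

```text
time: 28.6
position: [0.4627, 0.3032, 0.0329]
tool_rot: [0.122, 0.992, 0.0, 0.0]
wrist_force: [-1.0, -1.0, 8.2]
finger_gap: 0.0332
grip_force: 60.3
```

```bash
python3 m.py|head -1
```

```text
t 28.6 tooly 75.951 p [0.4627 0.3032 0.0329] F [-0.95 -1.    8.15] M [-0.1817  0.3052 -0.0107] gap 0.033245913054756576 g 60.32950758934021 j6 -0.7669997312664384
```

It touched down at z 0.0329, as predicted. I'll release and retreat.

step_arm([
  {"jaw":38,"tx":0,"ty":0,"tz":0,"wx":0,"wy":0,"wz":0},
  {"jaw":45,"tx":0,"ty":0,"tz":0,"wx":0,"wy":0,"wz":0},
  {"jaw":55,"tx":0,"ty":0,"tz":0,"wx":0,"wy":0,"wz":0},
  {"jaw":55,"tx":0,"ty":0,"tz":0,"wx":0,"wy":0,"wz":0},
  {"jaw":55,"tx":0,"ty":0,"tz":0,"wx":0,"wy":0,"wz":0},
  {"jaw":55,"tx":0,"ty":0,"tz":0,"wx":0,"wy":0,"wz":0},
  {"jaw":55,"tx":0,"ty":0,"tz":0.2,"wx":0,"wy":0,"wz":0},
  {"jaw":55,"tx":0,"ty":0,"tz":0.4,"wx":0,"wy":0,"wz":0},
  {"jaw":55,"tx":0,"ty":0,"tz":0.6,"wx":0,"wy":0,"wz":0},
  {"jaw":55,"tx":0,"ty":0,"tz":0.8,"wx":0,"wy":0,"wz":0},
])

```text
time: 29.8
position: [0.4622, 0.3029, 0.0931]
tool_rot: [0.122, 0.992, -0.0, -0.0]
wrist_force: [-0.2, 0.6, -0.1]
finger_gap: 0.0552
grip_force: 0.0
```

step_arm([
  {"jaw":55,"tx":0,"ty":0,"tz":0.9,"wx":0,"wy":0,"wz":0},
  {"jaw":55,"tx":0,"ty":0,"tz":0.9,"wx":0,"wy":0,"wz":0},
  {"jaw":55,"tx":0,"ty":0,"tz":0.9,"wx":0,"wy":0,"wz":0},
  {"jaw":55,"tx":0,"ty":0,"tz":0.9,"wx":0,"wy":0,"wz":0},
  {"jaw":55,"tx":0,"ty":0,"tz":0.6,"wx":0,"wy":0,"wz":0},
  {"jaw":55,"tx":0,"ty":0,"tz":0.3,"wx":0,"wy":0,"wz":0},
  {"jaw":55,"tx":0,"ty":0,"tz":0,"wx":0,"wy":0,"wz":0},
  {"jaw":55,"tx":0,"ty":0,"tz":0,"wx":0,"wy":0,"wz":0},
  {"jaw":55,"tx":0,"ty":0,"tz":0,"wx":0,"wy":0,"wz":0},
  {"jaw":55,"tx":0,"ty":0,"tz":0,"wx":0,"wy":0,"wz":0},
])

```text
time: 30.8
position: [0.462, 0.3028, 0.2261]
tool_rot: [0.122, 0.992, -0.001, -0.001]
wrist_force: [1.1, 0.1, -0.7]
finger_gap: 0.0548
grip_force: 0.0
```

```bash
python3 - <<'E'
from h import *
s=r.get_state();print(s['time'],s['position'],s['wrist_force'],s['finger_gap'])
im=save('side','s3.png')
cv2.imwrite('pics/s3c.png',cv2.resize(im[160:380,140:440,::-1],None,fx=2.4,fy=2.4,interpolation=cv2.INTER_CUBIC))
E
```

```text
30.8 [0.46204963 0.30275345 0.22611384] [ 1.12966726  0.13127998 -0.69917467] 0.054753246883986285
```

View pics/s3c.png

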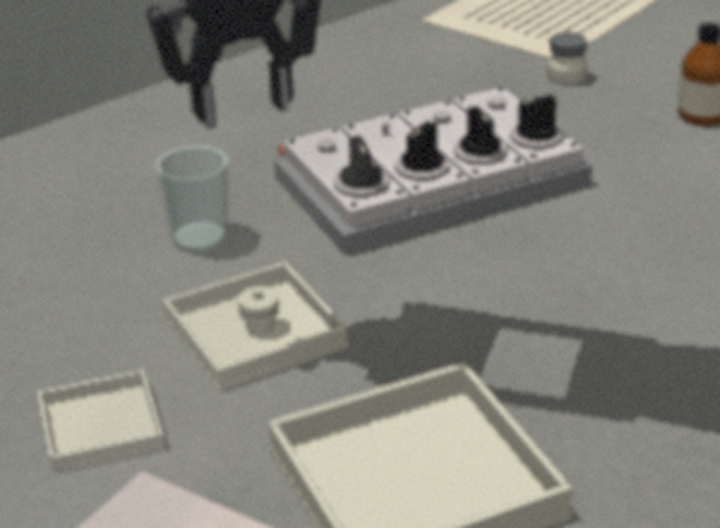

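The filter stands upright in the middle tray at (260,308), and the gripper is clear of everything. Handing in.

```bash
python3 -c "
from rig import r
print(r.close_job())"
```

```text
the job is handed in; nothing more can be done
None
```

I closed the filter line's valve until it felt snug (about 0.12–0.25 N m over the drag), stood the filter upright in the middle-sized tray, and handed the job in at about 31 s; no verdict came back.

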